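# Level the under-sink heater stand

### The arm

A 7-joint arm with a two-finger parallel gripper is mounted at the origin on the work surface. World frame = base frame: x ahead of the robot, y to its left, z up, the work surface at z = 0. Lengths are in mm, angles in rad, forces in N, time in s.
With the tool pointing down it reaches from about 400 to 875 mm from the base axis. Payload 4.4 kg.
Tool frame: the origin (TCP) lies between the finger pads; the fingertips stand ctrl.tcp_to_tips ahead of it and the grasp point (between the pads) lies 8 mm behind it (ctrl.tcp_to_tips is the distance from the TCP to the fingertips, in mm); z points along the fingers, y is the direction in which the jaws open and shut (so a half turn about z gives the same grasp; the last joint's range is limited). The gripper opens to 85 mm and grips with 20 to 120 N. Pads are 22 mm wide; open, the fingers measure 114 mm over their backs; the gripper's body (76 mm by 85 mm) begins 54 mm behind the grasp point. The pads swing forward as they close: fully open they stand 13 mm farther back than shut.
Start: joints at [1.111, 0.628, 0.038, 1.517, -0.027, 0.996, -0.02], TCP at [249.433, -600.251, 242.313] pointing down, gripper open.
Joint ranges: [-3.06, 3.06], [-0.37, 2.12], [-1.25, 1.32], [0.18, 2.47], [-1.1, 4.24], [0.23, 1.98], [-2.94, 2.94]. Speed limits (rad/s): [2.57, 2.57, 3.14, 3.14, 3.14, 3.14, 3.14].

### API

Orientations are given as [roll, pitch, yaw] about the fixed x, y, z axes, in that order (R = Rz(yaw) Ry(pitch) Rx(roll)).
In Python, from cell import ctrl gives the robot as it stands.
- The arm moves only by the tool send_rows, never from a script. Its argument "rows" is a list of rows, each an object of numbers: "x", "y", "z": the shift along the world's x, y, z in cm; "roll": the turn about the world's z in degrees; "claw": the closure, from 0 (fully open) to 1 (shut). A call has 1 to 5 rows; each row is the pose to reach, as a shift and turn from the pose commanded when the call began; what a row does not reach only later rows make up. A row lasts 1/12 s, in which the tool goes at most 41.7 mm and 7.16 degrees, less where a joint would pass 70% of its speed; a pose out of reach is approached as far as the arm can. A call with a gripper value outside its range is refused whole. The fingers move at their own pace and stop on an object; the grip force is fixed at half the most. Time passes only in rows, so rows that repeat a pose let the fingers close. It gives the time, the measured TCP pose, the force and the opening at its end, in the units of the state.
- ctrl.read_state(): the state, without advancing time (a new reading comes with each control period).
- ctrl.get_image(name): name is "side" or "top" or "wrist"; returns (picture, depth): 480x640x3 uint8, blue, green, red; 480x640 float32, mm along the optical axis (not along the pixel's ray), 0 where there is no reading.
- ctrl.get_calibration(name): a dict with "intrinsics" (3x3 intrinsics, pixels), "T" (4x4, takes a point from camera to world coordinates). Camera axes: x right, y down, z forward; pixel columns grow to the right and rows downward; lengths in mm; the calibration is good to about 2 mm. A picture is of the moment at which its call begins: read the wrist's pose just before it. get_calibration takes no time and is no camera call; for the wrist camera it gives the pose at the moment of the call.
- ctrl.finish_job(): hands the job in, once; it reports no verdict.
Trained networks look in the newest picture that a camera, given by its name, has taken for a name from the list of things; names that differ only in an ending like _2 or _b are one class to them, and where a whole thing is asked for, a point or a joint stands for the part that bears it (a point fixed in the world has none). Each returns a list of dicts, best first, with "confidence" (0 to 1); they miss things now and then, are a little off and sometimes report something else, mostly with a low value. They report only what shows in the picture. A call takes as long as a camera call. They do not tell look-alikes from the thing itself.
- ctrl.recognise(camera, query): "uv" ([column, row] in pixels, amid what is visible of it).
- ctrl.regions_of(camera, query): "region" (480x640 bool, what is visible of it) and "uv" ([column, row] in pixels, amid what is visible of it).
- ctrl.place_of(camera, query): "uv" ([column, row] in pixels: a listed point, or the origin of a listed thing).
The state is a dict: "clock": time; "qpos": joint angles; "qd": joint speeds; "tau": joint torques, N m; "eef_pos": TCP position; "tool_rot": TCP orientation; "force": force on the tool from outside, world axes, zero at the start; "torque": the same for the moment, N m; "width": finger opening in mm.
Only numpy, scipy, OpenCV 4.12 (cv2) and the standard library are available. Lean on these libraries where they do the work, as an engineer would, in place of code of your own. Each camera call takes 0.05 s, during which the arm holds its last target. There are 200 camera calls.

### The job

Slide the plywood board fully home in the rails of the little white stand, then stand the spirit level on it, square across the middle from side to side. Turn the black knob of the screw foot until the bubble sits between its two lines with your hand off the level. Then press the level down on the board with a steady hand, not leaning hard on it, and finish still pressing with the bubble between the lines, so that I can nip up the lock nut; leave the jug, soap dish and mousetrap where they are.

Things in the scene. Friction and masses are not known exactly. Their poses are not given: they have to be found in the camera images.
- stand: White steel heater stand, fixed; 190 mm deep (x), 209 wide (y). Origin on the floor under its middle; x away from the robot, from open front to stop bar (at x = +95 mm); y left; z up. Rails along x at y = +-95 mm carry the board; their outer webs rise to 120 mm. Over the rearmost 55 mm lips (inwards to y = +-90) make a slot 16 mm high. Rubber feet under the left end, one screw foot at the right.
- board_home (a point): Point on the stand's rails, tilting with them (axes as the stand's): centre of the board's top face when the board is fully home, 115 mm above the floor when level, about 1 mm lower at the start.
- board: Plywood board 190 (x) x 200 (y) x 14 mm, 0.3 to 0.6 kg, lying on the rails, 55 to 70 mm out of the stand's open front at the start. Origin: centre of its underside; x to the back of the stand, z up. Slides along the stand's x under a push of 1 to 5 N on its front edge, 1.5 mm side play each way. Home: rear edge on the stop bar, front edge flush with the rail ends, origin 14 mm under board_home.
- level: Aluminium spirit level, 180 mm long (x), 24 thick (y), 40 high (z), about 0.32 kg, standing on its narrow base on the floor. Origin: centre of its underside. Its yellow-green vial lies along x in a 52 mm window in the middle of the top edge; the solid top edge either side (26 to 90 mm from the middle) is 40 mm up. Either way round will do.
- bubble_mid (a point): Centre of the pale 14 mm long bubble, 35 mm above the level's underside; it moves along the level's own x, 0 in the middle of the vial, stops at +-14 mm. Black lines stand 9.5 mm either side of the middle, so it is between them within +-2.5 mm. It runs to the higher end, 1.2 mm per mrad of slope, and settles within half a second once the level stands still.
- foot_knob (a point): Middle of the screw foot's black fluted knob (40 mm across, 25 tall, 150 mm up, 165 mm right of the stand's middle, axis vertical); it keeps its height. Lock nut top 30 mm below. Clockwise from above raises the right end, 6 mm a turn, tilting rails, board and level about the left feet: bubble 4.2 mm to the right per rad. The right end starts low by 1.2 to 2.6 rad; it stays put; 0.08 N m.
- jug: Orange plastic jug, 100 mm across, 135 mm tall, handle on its +y side; origin centre of its underside. Bystander.
- soap_dish: Green ceramic soap dish, 120 x 85 x 27 mm; origin centre of its underside. Bystander.
- mousetrap: Wooden mousetrap with steel spring clip, 98 x 47 x 13 mm; origin centre of its underside. Bystander.
There are look-alikes about, which are no part of the job. There is more than one size of the level; the job needs the smallest.

How it is judged:
By the outcome, as a careful person would: the job done as asked, in the order asked, and still so for the second after the job is handed in, while the arm keeps its last pose, push and grip.
It also fails if it takes over 72 s, if anything falls off the work surface, if the arm or the gripper's body presses on something with over 40 N, if the wrist force passes 120 N, or if a joint passes its speed limit or range.

## Working session

There is one attempt and no reset: what is moved stays moved. The work goes in short steps, Python scripts to look and compute and a tool call to move; the robot and the scene stay as the last step left them, time stands still between calls to the robot, and variables do not carry over. Pictures are saved under pics/ and viewed, on a budget of 10 in all, crops included, one or two more only if the job needs it, and the job is handed in when it is done.

Besides the shell and the picture viewer there is one more tool, called in YAML: its name, and indented under it one key for each argument. send_rows: Moves the arm, as the interface text tells. Its arguments: {"type":"object","properties":{"rows":{"type":"array"}},"required":["rows"]}

```bash
mkdir -p pics
cat > h.py <<'E'
import numpy as np, cv2
from cell import ctrl
def world(cam,uv,depth,r=2):
    c=ctrl.get_calibration(cam);K=np.array(c["intrinsics"]);T=np.array(c["T"])
    u,v=int(round(uv[0])),int(round(uv[1]))
    p=depth[max(0,v-r):v+r+1,max(0,u-r):u+r+1];p=p[p>0]
    if len(p)==0: return None
    d=np.median(p)
    return (T@np.append(d*np.linalg.inv(K)@[uv[0],uv[1],1],1))[:3]
def cloud(cam,depth):
    c=ctrl.get_calibration(cam);K=np.array(c["intrinsics"]);T=np.array(c["T"])
    v,u=np.mgrid[0:480,0:640];P=np.stack([u,v,np.ones_like(u)],-1)@np.linalg.inv(K).T*depth[...,None]
    return P@T[:3,:3].T+T[:3,3]
E
python3 - <<'E'
from h import *
np.set_printoptions(precision=1,suppress=True)
s=ctrl.read_state();print(s,ctrl.tcp_to_tips)
im={}
for cam in["top","side"]:
    im[cam],d=ctrl.get_image(cam)
    for q in["stand","board","level","foot_knob","jug","soap_dish","mousetrap"]:
        for r in ctrl.recognise(cam,q):
            if r["confidence"]>.3: print(cam,q,r["confidence"],np.array(r["uv"]),world(cam,r["uv"],d))
    np.savez(f"{cam}.npz",d=d,im=im[cam])
    cv2.imwrite(f"pics/{cam}0.png",im[cam])
E
```

```text
{'clock': 0.0, 'qpos': array([ 1.1,  0.6,  0. ,  1.5, -0. ,  1. , -0. ]), 'qd': array([ 0., -0.,  0.,  0.,  0., -0., -0.]), 'tau': array([  0. , -56.3,   1.2, -19.3,   0. ,   0. ,  -0. ]), 'eef_pos': array([ 249.2, -599.7,  241.4]), 'tool_rot': array([-3.1,  0. ,  0.4]), 'force': array([-0.8, -0.5, -0.5]), 'torque': array([ 0.,  0., -0.]), 'width': 85.57283352196741} 11.0
top stand 0.97 [384.1 169.7] [ 692.3 -110.1  102.8]
top board 0.8 [351.8 211.2] [565.6 -19.7 115.9]
top level 0.89 [222.3 236.5] [502.5 343.8  37.8]
top level 0.77 [136.3 209.1] [572.8 591.7  53.1]
top level 0.66 [208.8 328.2] [243.6 360.9  52.2]
top foot_knob 0.72 [411.6 190.5] [ 615.1 -174.8  158.3]
top jug 0.94 [492.  201.7] [ 630.5 -437.9   26.1]
top soap_dish 0.92 [240.2 168.8] [716.8 308.6  13.8]
top mousetrap 0.97 [470.4 270.5] [ 427.8 -372.2    7.2]
side stand 0.72 [295.1 191.9] [704.  -44.4  88.2]
side board 0.91 [320.9 206.6] [549.4  -1.2 116.3]
side level 0.83 [235.  300.7] [489.1 349.8  34.5]
side level 0.67 [110.7 348.8] [559.  617.3  32.6]
side level 0.65 [301.7 364.7] [236.1 373.4  43.4]
side foot_knob 0.49 [342.5 166.8] [ 622.  -170.6  156.1]
side jug 0.75 [390.7 164.8] [ 581.6 -366.9  108.9]
side soap_dish 0.63 [200.8 258.4] [716.8 301.5  12.9]
side mousetrap 0.6 [320.7 202. ] [569.  -20.4 115.4]
side mousetrap 0.54 [430.7 203.3] [ 429.7 -395.6    9.2]
```

View pics/top0.png

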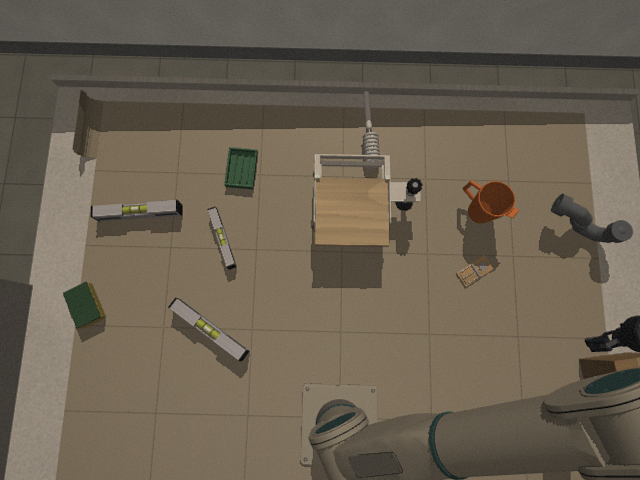

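Run:
```python
from h import *
np.set_printoptions(precision=1,suppress=True)
z=np.load("top.npz");d=z["d"];P=cloud("top",d)
# board/stand from height
X=P.reshape(-1,3);ok=d.reshape(-1)>0
m=ok&(X[:,2]>108)&(X[:,2]<125)&(abs(X[:,0]-600)<250)&(abs(X[:,1]+30)<180)
q=X[m][:,:2].astype(np.float32);print("board+rail",cv2.minAreaRect(q),len(q))
m=ok&(X[:,2]>150)&(X[:,2]<175)&(abs(X[:,0]-600)<150)&(abs(X[:,1]+175)<60)
q=X[m];print("knob",len(q),q.min(0),q.max(0),q.mean(0), cv2.minEnclosingCircle(q[:,:2].astype(np.float32)))
ctrl.get_image("top")
for r in ctrl.regions_of("top","level")+ctrl.regions_of("top","board"):
    g=r["region"]&(d>0)
    q=P[g]; zz=np.percentile(q[:,2],85); q=q[q[:,2]>zz-12]
    print(r["confidence"],np.array(r["uv"]),len(q),zz,cv2.minAreaRect(q[:,:2].astype(np.float32)))
for n in["board","board_home","level","bubble_mid","foot_knob","stand"]:
  for r in ctrl.place_of("top",n): print(n,r["confidence"],np.array(r["uv"]))
c=ctrl.get_calibration("top");print(c)
```

```text
board+rail ((602.1421508789062, -52.1241455078125), (259.1369323730469, 273.6501770019531), 0.7585909366607666) 5487
knob 173 [ 611.2 -202.   150.5] [ 651.1 -163.1  168.2] [ 630.2 -181.9  160.1] ((631.2820434570312, -182.50845336914062), 20.085912704467773)
0.73 [222.8 236.7] 507 43.045245164153776 ((503.2797546386719, 347.7365417480469), (183.70591735839844, 24.0224552154541), 21.65382194519043)
0.71 [210.8 329. ] 1009 57.6612901600552 ((242.6513671875, 364.66827392578125), (247.6126251220703, 33.01163864135742), 55.883907318115234)
0.6 [134.4 207.7] 926 56.956628687340285 ((575.7906494140625, 596.864990234375), (35.1125373840332, 248.75244140625), 5.951323509216309)
0.59 [351.8 209.9] 4913 117.84609960463304 ((567.8770751953125, -19.498207092285156), (191.94725036621094, 201.1864013671875), 1.0229766368865967)
board 0.63 [349.1 208.5]
board_home 0.42 [242.3 167.8]
level 0.78 [140.  213.1]
level 0.74 [211.8 327.3]
level 0.73 [225.4 239.8]
bubble_mid 0.58 [135.1 209.7]
bubble_mid 0.45 [208.4 329.7]
bubble_mid 0.35 [221.9 236.5]
foot_knob 0.63 [415.8 184.1]
stand 0.35 [242.  167.8]
{'intrinsics': array([[476.2,   0. , 314.3],
       [  0. , 476.2, 240.7],
       [  0. ,   0. ,   1. ]]), 'T': array([[   0. ,   -1. ,    0.2,  217.2],
       [  -1. ,   -0. ,    0. ,   77.9],
       [   0. ,   -0.2,   -1. , 1368.8],
       [   0. ,    0. ,    0. ,    1. ]])}
```

Small level at (222,237), board and stand at (352,200), knob at (414,186). The two longer levels are look-alikes. First I'll move in front of the board with the gripper shut.

send_rows:
  rows:
    - {"x": 3, "y": 3, "claw": 1}
    - {"x": 6, "y": 6, "claw": 1}
    - {"x": 9, "y": 9, "claw": 1}
    - {"x": 12, "y": 12, "claw": 1}
    - {"x": 15, "y": 15, "roll": -20, "claw": 1}

```text
$.rows[0]: bad value
```

send_rows:
  rows:
    - {"x": 1, "y": 4, "claw": 1}
    - {"x": 2, "y": 8, "claw": 1}
    - {"x": 2.5, "y": 12, "claw": 1}
    - {"x": 3, "y": 16, "claw": 1}
    - {"x": 3, "y": 20, "claw": 1}

```text
$.rows[0]: bad value
```

send_rows:
  rows:
    - {"y": 4, "claw": 1}
    - {"y": 8, "claw": 1}
    - {"y": 12, "claw": 1}
    - {"y": 16, "claw": 1}
    - {"y": 20, "claw": 1}

```text
$.rows[0]: bad value
```

send_rows:
  rows:
    - {"x": 3, "y": 3, "z": 0, "roll": 0, "claw": 1}
    - {"x": 6, "y": 6, "z": 0, "roll": 0, "claw": 1}
    - {"x": 9, "y": 9, "z": 0, "roll": -6, "claw": 1}
    - {"x": 12, "y": 12, "z": 0, "roll": -12, "claw": 1}
    - {"x": 15, "y": 15, "z": 0, "roll": -19, "claw": 1}

```text
clock: 1.67
eef_pos: [397.8, -451.6, 242.4]
tool_rot: [3.142, -0.001, 0.056]
force: [1.2, -0.1, -0.3]
width: 25.5
```

send_rows:
  rows:
    - {"x": 1, "y": 4, "z": 0, "roll": 0, "claw": 1}
    - {"x": 2, "y": 8, "z": 0, "roll": 0, "claw": 1}
    - {"x": 2.5, "y": 12, "z": 0, "roll": 0, "claw": 1}
    - {"x": 3, "y": 16, "z": 0, "roll": 0, "claw": 1}
    - {"x": 3, "y": 20, "z": 0, "roll": 0, "claw": 1}

```text
clock: 2.08
eef_pos: [427.8, -250.8, 242.5]
tool_rot: [3.141, -0.002, 0.063]
force: [1.4, 0.2, -0.4]
width: -0.2
```

send_rows:
  rows:
    - {"x": 0, "y": 4, "z": 0, "roll": 0, "claw": 1}
    - {"x": 0, "y": 8, "z": 0, "roll": 0, "claw": 1}
    - {"x": 0, "y": 12, "z": 0, "roll": 0, "claw": 1}
    - {"x": 0, "y": 16, "z": 0, "roll": 0, "claw": 1}
    - {"x": 0, "y": 20, "z": 0, "roll": 0, "claw": 1}

```text
clock: 2.5
eef_pos: [426.6, -51.1, 242.7]
tool_rot: [3.142, -0.001, 0.062]
force: [0.2, 0.6, 0.3]
width: 0.0
```

send_rows:
  rows:
    - {"x": 0, "y": 3.3, "z": -2, "roll": -2.5, "claw": 1}
    - {"x": 0, "y": 3.3, "z": -6, "roll": -2.5, "claw": 1}
    - {"x": 0, "y": 3.3, "z": -10, "roll": -2.5, "claw": 1}
    - {"x": 0, "y": 3.3, "z": -13.2, "roll": -2.5, "claw": 1}
    - {"x": 1, "y": 3.3, "z": -13.2, "roll": -2.5, "claw": 1}

```text
clock: 2.92
eef_pos: [431.3, -19.4, 105.5]
tool_rot: [-3.141, 0.012, 0.02]
force: [-0.2, 0.0, 0.1]
width: 0.0
```

send_rows:
  rows:
    - {"x": 1, "y": 0, "z": 0, "roll": 0, "claw": 1}
    - {"x": 2, "y": 0, "z": 0, "roll": 0, "claw": 1}
    - {"x": 2.8, "y": 0, "z": 0, "roll": 0, "claw": 1}
    - {"x": 3.6, "y": 0, "z": 0, "roll": 0, "claw": 1}
    - {"x": 4.4, "y": 0, "z": 0, "roll": 0, "claw": 1}

```text
clock: 3.33
eef_pos: [480.5, -20.0, 110.3]
tool_rot: [-3.142, 0.001, 0.018]
force: [-1.6, 0.7, -1.4]
width: 0.1
```

send_rows:
  rows:
    - {"x": 0.7, "y": 0, "z": 0, "roll": 0, "claw": 1}
    - {"x": 1.4, "y": 0, "z": 0, "roll": 0, "claw": 1}
    - {"x": 2.0, "y": 0, "z": 0, "roll": 0, "claw": 1}
    - {"x": 2.5, "y": 0, "z": 0, "roll": 0, "claw": 1}
    - {"x": 3.0, "y": 0, "z": 0, "roll": 0, "claw": 1}

```text
clock: 3.75
eef_pos: [510.7, -20.0, 110.4]
tool_rot: [-3.142, 0.001, 0.018]
force: [-3.4, 0.0, 0.7]
width: -0.3
```

Pushing with a steady 3 N. I'll take the last part in small steps.

send_rows:
  rows:
    - {"x": 0.2, "y": 0, "z": 0, "roll": 0, "claw": 1}
    - {"x": 0.4, "y": 0, "z": 0, "roll": 0, "claw": 1}
    - {"x": 0.6, "y": 0, "z": 0, "roll": 0, "claw": 1}
    - {"x": 0.8, "y": 0, "z": 0, "roll": 0, "claw": 1}
    - {"x": 1.0, "y": 0, "z": 0, "roll": 0, "claw": 1}

```text
clock: 4.17
eef_pos: [520.7, -19.9, 110.3]
tool_rot: [-3.142, 0.0, 0.019]
force: [-2.4, 0.2, 1.6]
width: 0.1
```

send_rows:
  rows:
    - {"x": 0.1, "y": 0, "z": 0, "roll": 0, "claw": 1}
    - {"x": 0.2, "y": 0, "z": 0, "roll": 0, "claw": 1}
    - {"x": 0.3, "y": 0, "z": 0, "roll": 0, "claw": 1}
    - {"x": 0.3, "y": 0, "z": 0, "roll": 0, "claw": 1}

```text
clock: 4.5
eef_pos: [523.3, -19.9, 110.2]
tool_rot: [-3.142, 0.001, 0.019]
force: [-4.2, -0.7, 2.8]
width: 0.2
```

send_rows:
  rows:
    - {"x": 0.1, "y": 0, "z": 0, "roll": 0, "claw": 1}
    - {"x": 0.2, "y": 0, "z": 0, "roll": 0, "claw": 1}
    - {"x": 0.2, "y": 0, "z": 0, "roll": 0, "claw": 1}

```text
clock: 4.75
eef_pos: [523.3, -19.9, 110.0]
tool_rot: [-3.141, 0.005, 0.019]
force: [-7.6, -0.3, 4.4]
width: -0.1
```

send_rows:
  rows:
    - {"x": 0.1, "y": 0, "z": 0, "roll": 0, "claw": 1}
    - {"x": 0.2, "y": 0, "z": 0, "roll": 0, "claw": 1}
    - {"x": 0.2, "y": 0, "z": 0, "roll": 0, "claw": 1}

```text
clock: 5.0
eef_pos: [523.4, -19.9, 109.8]
tool_rot: [-3.141, 0.009, 0.018]
force: [-10.8, -0.4, 7.8]
width: 0.2
```

Hard stop at x=523, so the board is home. Backing off and heading to the small level.

send_rows:
  rows:
    - {"x": -2.5, "y": 0, "z": 0, "roll": 0, "claw": 1}
    - {"x": -3, "y": 0, "z": 4, "roll": 0, "claw": 0}
    - {"x": -3, "y": 3, "z": 7, "roll": 6, "claw": 0}
    - {"x": -3, "y": 7, "z": 8, "roll": 13, "claw": 0}
    - {"x": -3, "y": 11, "z": 9, "roll": 20.5, "claw": 0}

```text
clock: 5.42
eef_pos: [500.3, 90.8, 202.8]
tool_rot: [3.14, -0.007, 0.373]
force: [0.8, 0.7, 0.0]
width: 48.4
```

send_rows:
  rows:
    - {"x": 0, "y": 4, "z": 0, "roll": 0, "claw": 0}
    - {"x": 0, "y": 8, "z": 0, "roll": 0, "claw": 0}
    - {"x": 0, "y": 12, "z": 0, "roll": 0, "claw": 0}
    - {"x": 0, "y": 16, "z": 0, "roll": 0, "claw": 0}
    - {"x": 0, "y": 20, "z": 0, "roll": 0, "claw": 0}

```text
clock: 5.83
eef_pos: [498.7, 293.0, 200.9]
tool_rot: [-3.141, -0.004, 0.371]
force: [1.8, 0.1, 1.2]
width: 85.3
```

send_rows:
  rows:
    - {"x": 0, "y": 3, "z": 0, "roll": 0, "claw": 0}
    - {"x": 0, "y": 5.7, "z": 0, "roll": 0, "claw": 0}
    - {"x": 0, "y": 5.7, "z": 0, "roll": 0, "claw": 0}

```text
clock: 6.08
eef_pos: [497.0, 356.2, 200.6]
tool_rot: [-3.135, -0.005, 0.379]
force: [0.5, 1.7, -0.2]
width: 85.6
```

Run:
```python
from h import *
np.set_printoptions(precision=2,suppress=True)
s=ctrl.read_state();print(s["clock"],s["eef_pos"],s["tool_rot"],s["qpos"],s["width"])
im,d=ctrl.get_image("wrist");P=cloud("wrist",d);cv2.imwrite("pics/w1.png",im)
for r in ctrl.regions_of("wrist","level"):
    g=r["region"]&(d>0);q=P[g];print(r["confidence"],r["uv"],np.percentile(q[:,2],[5,50,95]),cv2.minAreaRect(q[q[:,2]>30][:,:2].astype(np.float32)))
X=P[(d>0)&(P[...,2]>33)&(P[...,2]<50)];print(cv2.minAreaRect(X[:,:2].astype(np.float32)),len(X))
im,d=ctrl.get_image("top");P=cloud("top",d)
for r in ctrl.regions_of("top","board")[:1]:
    g=r["region"]&(d>0);q=P[g];q=q[q[:,2]>105];print(r["confidence"],np.median(q[:,2]),cv2.minAreaRect(q[:,:2].astype(np.float32)))
```

```text
6.0833 [496.99 356.22 200.58] [-3.14 -0.01  0.38] [-0.66  0.61 -0.    1.68 -0.01  0.84 -1.85] 85.5830853997704
0.78 [200.8, 437.4] [ 2.47 19.08 36.59] ((381.7513427734375, 386.42828369140625), (245.9521484375, 45.4782600402832), 3.0640769004821777)
0.66 [153.5, 17.4] [ 5.34 52.69 54.36] ((569.0521850585938, 517.353271484375), (30.321447372436523, 114.56768798828125), 21.458593368530273)
0.63 [336.4, 221.6] [37.47 38.72 39.98] ((503.07025146484375, 342.26226806640625), (14.000086784362793, 7.147174835205078), 21.969676971435547)
0.62 [335.9, 203.5] [24.03 39.08 40.48] ((502.7769470214844, 342.18634033203125), (182.0484161376953, 23.965402603149414), 21.283035278320312)
((457.3370056152344, 394.1288146972656), (368.922607421875, 192.87657165527344), 32.06658172607422) 8770
0.68 115.1505802799793 ((630.098876953125, -20.002090454101562), (192.90647888183594, 199.10455322265625), 1.4317480325698853)
```

View pics/w1.png

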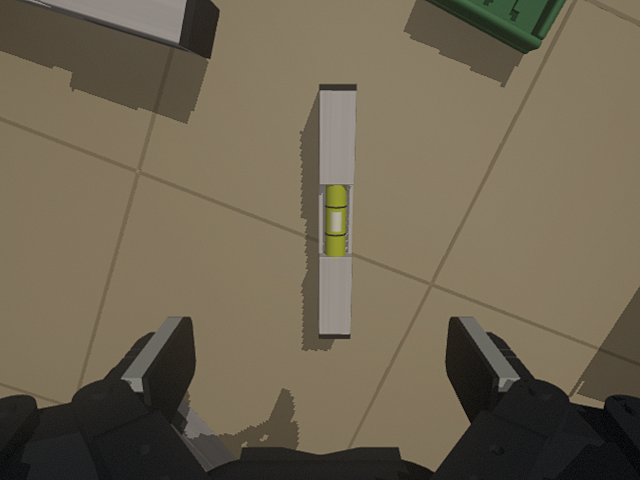

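The wrist view shows the level at (337,215), lined up between the open jaws, with the bubble central between its lines on the floor. Going down to grasp it.

send_rows:
  rows:
    - {"x": 0.6, "y": -1.4, "z": -3.5, "roll": 0, "claw": 0}
    - {"x": 0.6, "y": -1.4, "z": -7, "roll": 0, "claw": 0}
    - {"x": 0.6, "y": -1.4, "z": -10.5, "roll": 0, "claw": 0}
    - {"x": 0.6, "y": -1.4, "z": -13, "roll": 0, "claw": 0}
    - {"x": 0.6, "y": -1.4, "z": -13, "roll": 0, "claw": 0}

```text
clock: 6.7
eef_pos: [501.4, 328.9, 65.6]
tool_rot: [3.138, 0.009, 0.368]
force: [-0.7, -0.5, -0.7]
width: 85.1
```

send_rows:
  rows:
    - {"x": 0.1, "y": 1.3, "z": 0, "roll": 0, "claw": 0}
    - {"x": 0.1, "y": 1.3, "z": 0, "roll": 0, "claw": 0}
    - {"x": 0.1, "y": 1.3, "z": -2, "roll": 0, "claw": 0}
    - {"x": 0.1, "y": 1.3, "z": -4, "roll": 0, "claw": 0}
    - {"x": 0.1, "y": 1.3, "z": -4.5, "roll": 0, "claw": 0}

```text
clock: 7.12
eef_pos: [504.9, 346.8, 25.5]
tool_rot: [-3.141, -0.001, 0.371]
force: [-0.4, -0.6, -0.3]
width: 85.2
```

send_rows:
  rows:
    - {"x": 0, "y": 0, "z": 0, "roll": 0, "claw": 0}
    - {"x": 0, "y": 0, "z": 0, "roll": 0, "claw": 1}
    - {"x": 0, "y": 0, "z": 0, "roll": 0, "claw": 1}
    - {"x": 0, "y": 0, "z": 0, "roll": 0, "claw": 1}
    - {"x": 0, "y": 0, "z": 0, "roll": 0, "claw": 1}

```text
clock: 7.53
eef_pos: [505.4, 346.5, 26.4]
tool_rot: [-3.141, -0.002, 0.37]
force: [-0.1, -1.2, -0.5]
width: 39.0
```

send_rows:
  rows:
    - {"x": 0, "y": 0, "z": 0, "roll": 0, "claw": 1}
    - {"x": 0, "y": 0, "z": 0, "roll": 0, "claw": 1}
    - {"x": 0, "y": 0, "z": 0, "roll": 0, "claw": 1}
    - {"x": 0, "y": 0, "z": 0, "roll": 0, "claw": 1}
    - {"x": 0, "y": 0, "z": 0, "roll": 0, "claw": 1}

```text
clock: 7.95
eef_pos: [505.1, 346.7, 26.3]
tool_rot: [-3.141, -0.001, 0.371]
force: [-1.4, 0.6, 5.4]
width: 22.3
```

send_rows:
  rows:
    - {"x": 0, "y": 0, "z": 0, "roll": 0, "claw": 1}
    - {"x": 0, "y": 0, "z": 0, "roll": 0, "claw": 1}
    - {"x": 0, "y": 0, "z": 1, "roll": 0, "claw": 1}
    - {"x": 0, "y": 0, "z": 2, "roll": 0, "claw": 1}
    - {"x": 0, "y": 0, "z": 3, "roll": 0, "claw": 1}

```text
clock: 8.37
eef_pos: [504.5, 345.8, 56.0]
tool_rot: [3.141, 0.001, 0.37]
force: [0.6, 0.6, -3.1]
width: 22.1
```

Run:
```python
from h import *
s=ctrl.read_state();print(s["clock"],s["eef_pos"],s["width"],s["force"],s["torque"])
im,d=ctrl.get_image("wrist");cv2.imwrite("pics/w2.png",im)
```

```text
8.3667 [504.52034249 345.79547713  55.9837544 ] 22.10527067859731 [ 0.5717618   0.56972704 -3.08180096] [ 0.02616657 -0.04788554  0.02471318]
```

View pics/w2.png

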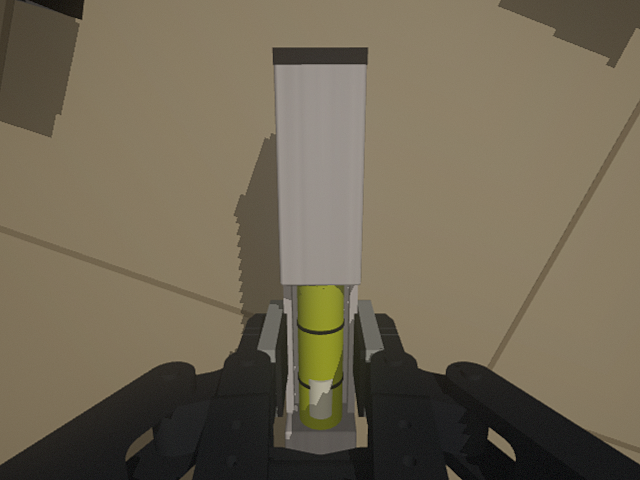

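Held (3.1 N weight). Lifting, turning 70° and carrying it over the board.

send_rows:
  rows:
    - {"x": 0, "y": 0, "z": 2.5, "roll": 0, "claw": 1}
    - {"x": 0, "y": 0, "z": 5, "roll": 0, "claw": 1}
    - {"x": 0, "y": 0, "z": 8, "roll": 5, "claw": 1}
    - {"x": 0, "y": -2, "z": 11, "roll": 10, "claw": 1}
    - {"x": 1, "y": -5, "z": 13.5, "roll": 15, "claw": 1}

```text
clock: 8.83
eef_pos: [512.3, 300.4, 192.7]
tool_rot: [-3.138, -0.002, 0.644]
force: [-0.2, 0.0, -3.1]
width: 21.8
```

send_rows:
  rows:
    - {"x": 2, "y": -3, "z": 0, "roll": 5, "claw": 1}
    - {"x": 4, "y": -6, "z": 0, "roll": 10, "claw": 1}
    - {"x": 6, "y": -9, "z": 0, "roll": 15, "claw": 1}
    - {"x": 8, "y": -12, "z": 0, "roll": 20, "claw": 1}
    - {"x": 10, "y": -15, "z": 0, "roll": 25, "claw": 1}

```text
clock: 9.25
eef_pos: [615.3, 144.1, 190.9]
tool_rot: [3.141, 0.0, 1.073]
force: [2.1, 0.0, -3.6]
width: 21.9
```

send_rows:
  rows:
    - {"x": 0.5, "y": -3, "z": 0, "roll": 6, "claw": 1}
    - {"x": 1, "y": -6, "z": 0, "roll": 12, "claw": 1}
    - {"x": 1.5, "y": -9, "z": 0, "roll": 18, "claw": 1}
    - {"x": 1.5, "y": -12, "z": 0, "roll": 24, "claw": 1}
    - {"x": 1.5, "y": -15, "z": 0, "roll": 30, "claw": 1}

```text
clock: 9.67
eef_pos: [629.6, -6.0, 190.5]
tool_rot: [-3.142, 0.001, 1.597]
force: [-0.3, 0.1, -3.0]
width: 22.1
```

send_rows:
  rows:
    - {"x": 0, "y": -1.2, "z": 0, "roll": 0, "claw": 1}
    - {"x": 0, "y": -1.2, "z": 0, "roll": 0, "claw": 1}
    - {"x": 0, "y": -1.2, "z": 0, "roll": 0, "claw": 1}
    - {"x": 0, "y": -1.2, "z": 0, "roll": 0, "claw": 1}

```text
clock: 10.0
eef_pos: [629.6, -14.2, 190.6]
tool_rot: [3.141, -0.001, 1.593]
force: [0.6, 0.2, -2.7]
width: 22.2
```

Run:
```python
from h import *
s=ctrl.read_state();print(s["clock"],s["eef_pos"],s["tool_rot"],s["width"],s["force"],s["qpos"])
im,d=ctrl.get_image("wrist");cv2.imwrite("pics/w3.png",im)
im,d=ctrl.get_image("top");P=cloud("top",d)
m=(d>0)&(P[...,2]>112)&(P[...,2]<119)&(abs(P[...,0]-630)<85)&(abs(P[...,1]+20)<85);q=P[m]
A=np.c_[q[:,:2]-[630,-20],np.ones(len(q))];print("board plane",np.linalg.lstsq(A,q[:,2],rcond=None)[0],len(q))
```

```text
10.0 [629.64428721 -14.1950899  190.58917948] [ 3.14132440e+00 -1.38566716e-03  1.59270447e+00] 22.24775319805791 [ 0.64569591  0.21843458 -2.71935235] [ 0.20170275  0.67780201 -0.37185996  1.62320025  0.29432326  0.89604595
 -0.25838705]
board plane [1.57182573e-03 3.98502235e-03 1.15357387e+02] 1849
```

View pics/w3.png

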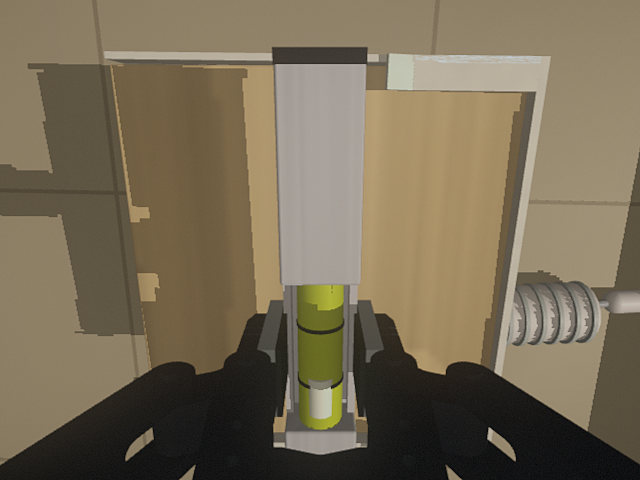

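Level over the board, centred and square. Lowering.

send_rows:
  rows:
    - {"x": 0, "y": -0.2, "z": -1.5, "roll": 0, "claw": 1}
    - {"x": 0, "y": -0.2, "z": -3, "roll": 0, "claw": 1}
    - {"x": 0, "y": -0.2, "z": -4, "roll": 0, "claw": 1}
    - {"x": 0, "y": -0.2, "z": -4.5, "roll": 0, "claw": 1}
    - {"x": 0, "y": -0.2, "z": -4.5, "roll": 0, "claw": 1}

```text
clock: 10.52
eef_pos: [628.9, -17.0, 144.0]
tool_rot: [-3.139, -0.0, 1.593]
force: [-0.6, -0.0, -3.3]
width: 22.0
```

send_rows:
  rows:
    - {"x": 0, "y": 0, "z": -0.1, "roll": 0, "claw": 1}
    - {"x": 0, "y": 0, "z": -0.2, "roll": 0, "claw": 1}
    - {"x": 0, "y": 0, "z": -0.3, "roll": 0, "claw": 1}
    - {"x": 0, "y": 0, "z": -0.3, "roll": 0, "claw": 1}

```text
clock: 10.85
eef_pos: [630.0, -17.9, 142.7]
tool_rot: [3.141, 0.0, 1.592]
force: [0.5, -0.0, -4.6]
width: 22.3
```

send_rows:
  rows:
    - {"x": 0, "y": 0, "z": -0.1, "roll": 0, "claw": 1}
    - {"x": 0, "y": 0, "z": -0.1, "roll": 0, "claw": 1}
    - {"x": 0, "y": 0, "z": -0.1, "roll": 0, "claw": 1}

```text
clock: 11.1
eef_pos: [629.8, -18.0, 141.4]
tool_rot: [3.141, -0.0, 1.592]
force: [0.8, 0.1, -2.7]
width: 21.9
```

send_rows:
  rows:
    - {"x": 0, "y": 0, "z": -0.1, "roll": 0, "claw": 1}
    - {"x": 0, "y": 0, "z": -0.1, "roll": 0, "claw": 1}
    - {"x": 0, "y": 0, "z": -0.1, "roll": 0, "claw": 1}

```text
clock: 11.35
eef_pos: [630.0, -18.0, 140.5]
tool_rot: [3.141, 0.0, 1.592]
force: [1.0, -0.3, -1.3]
width: 22.1
```

send_rows:
  rows:
    - {"x": 0, "y": 0, "z": -0.05, "roll": 0, "claw": 1}
    - {"x": 0, "y": 0, "z": -0.05, "roll": 0, "claw": 0}
    - {"x": 0, "y": 0, "z": -0.05, "roll": 0, "claw": 0}
    - {"x": 0, "y": 0, "z": -0.05, "roll": 0, "claw": 0}
    - {"x": 0, "y": 0, "z": -0.05, "roll": 0, "claw": 0}

```text
clock: 11.77
eef_pos: [629.9, -17.8, 139.9]
tool_rot: [3.141, -0.0, 1.592]
force: [-0.3, -0.0, 0.4]
width: 69.2
```

send_rows:
  rows:
    - {"x": 0, "y": 0, "z": 0, "roll": 0, "claw": 0}
    - {"x": 0, "y": 0, "z": 0, "roll": 0, "claw": 0}
    - {"x": 0, "y": 0, "z": 2, "roll": 0, "claw": 0}
    - {"x": 0, "y": 0, "z": 5, "roll": 0, "claw": 0}
    - {"x": 0, "y": 0, "z": 8, "roll": 0, "claw": 0}

```text
clock: 12.18
eef_pos: [629.0, -17.9, 219.8]
tool_rot: [-3.139, -0.0, 1.592]
force: [0.6, -0.7, -0.4]
width: 85.3
```

send_rows:
  rows:
    - {"x": 0, "y": -4, "z": 1, "roll": 0, "claw": 0}
    - {"x": 0, "y": -8, "z": 1, "roll": 0, "claw": 0}
    - {"x": 0, "y": -12, "z": 1, "roll": 0, "claw": 0}
    - {"x": 0, "y": -16.3, "z": 1, "roll": 0, "claw": 0}
    - {"x": 0, "y": -16.3, "z": 1, "roll": 0, "claw": 0}

```text
clock: 12.6
eef_pos: [628.0, -194.0, 229.3]
tool_rot: [-3.14, 0.009, 1.579]
force: [-0.7, -2.4, 0.1]
width: 85.5
```

Run:
```python
from h import *
np.set_printoptions(precision=2,suppress=True)
s=ctrl.read_state();print(s["clock"],s["eef_pos"],s["tool_rot"],s["width"],s["qpos"])
out=[]
for cam in["top","side","wrist"]:
    im,d=ctrl.get_image(cam);P=cloud(cam,d);np.savez(f"{cam}2.npz",im=im,d=d,T=ctrl.get_calibration(cam)["T"])
    for q in["level","foot_knob","bubble_mid"]:
        for r in (ctrl.place_of(cam,q)):
            w=world(cam,r["uv"],d)
            if w is not None and w[2]>90: print(cam,q,round(r["confidence"],2),np.array(r["uv"]),w)
    if cam=="top":
        m=(d>0)&(P[...,2]>145)&(P[...,2]<165)&(abs(P[...,0]-630)<60)&(abs(P[...,1]+18)<100)
        print(cv2.minAreaRect(P[m][:,:2].astype(np.float32)))
    if cam!="wrist":
        ys,xs=np.where((d>0)&(P[...,2]>130)&(abs(P[...,0]-630)<60)&(abs(P[...,1]+18)<100))
        c=im[max(0,ys.min()-10):ys.max()+10,xs.min()-10:xs.max()+10]
        print(cam,xs.min()-10,ys.min()-10,c.shape)
        c=cv2.resize(c[:70],None,fx=5,fy=5,interpolation=cv2.INTER_CUBIC)
    else: c=cv2.resize(im,(480,360))
    out.append(c)
W=max(c.shape[1] for c in out)
o=np.vstack([cv2.copyMakeBorder(c,0,4,0,W-c.shape[1],cv2.BORDER_CONSTANT) for c in out])
f=min(1,800/o.shape[1],600/o.shape[0]) if 0 else 1
cv2.imwrite("pics/c4.png",o if o.shape[0]<=1000 else o);print(o.shape)
```

```text
12.6 [ 627.96 -194.01  229.27] [-3.14  0.01  1.58] 85.48443093326392 [ 0.47  0.67 -0.38  1.5   0.28  1.02  0.02]
top level 0.56 [352.9 186.7] [624.6  -19.37 148.85]
top bubble_mid 0.69 [352.8 186.2] [625.27 -18.92 151.02]
((629.9461669921875, -19.52733612060547), (26.642683029174805, 182.61642456054688), 1.670927882194519)
top 308 167 (34, 89, 3)
side level 0.65 [308.3 196. ] [616.22 -17.12 118.2 ]
side foot_knob 0.55 [341.7 165. ] [ 626.44 -171.67  160.36]
side 269 162 (51, 70, 3)
wrist foot_knob 0.75 [323.2 269. ] [ 630.93 -181.17  159.93]
(797, 480, 3)
```

Run:
```python
from h import *
a=np.load("top2.npz")["im"][160:215,290:440];b=np.load("wrist2.npz")["im"]
a=cv2.resize(a,(640,235),interpolation=cv2.INTER_CUBIC);cv2.imwrite("pics/c5.png",np.vstack([a,cv2.resize(b,(640,480))])[:600*2])
o=np.vstack([a,cv2.resize(b,(480,360)) if 0 else cv2.copyMakeBorder(cv2.resize(b,(480,360)),0,0,0,160,cv2.BORDER_CONSTANT)]);cv2.imwrite("pics/c5.png",o)
```

```text
(no output)
```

View pics/c5.png

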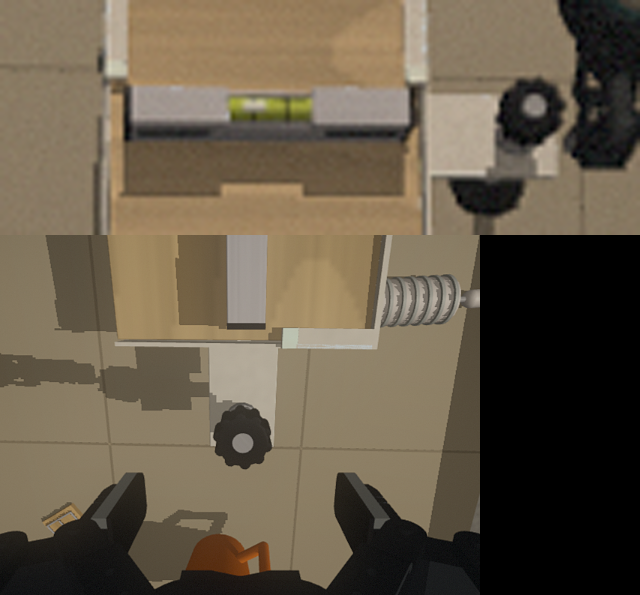

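The bubble is hard left by roughly 10 mm (crop (254,105), vial middle 271), and the knob is at (242,437) in the wrist view. Going down on the knob.

send_rows:
  rows:
    - {"x": 0, "y": 0, "z": -2, "roll": 0, "claw": 0}
    - {"x": 0, "y": 0, "z": -4, "roll": 0, "claw": 0}
    - {"x": 0, "y": 0, "z": -4, "roll": 0, "claw": 0}
    - {"x": 0, "y": 0, "z": -4, "roll": 0, "claw": 0}

```text
clock: 13.53
eef_pos: [629.1, -180.7, 189.1]
tool_rot: [-3.139, -0.001, 1.592]
force: [-0.8, -0.4, 1.3]
width: 84.9
```

Run:
```python
from h import *
np.set_printoptions(precision=2,suppress=True)
im=np.load("top2.npz")["im"].astype(int)
for v in range(182,190): print(v,[tuple(im[v,u]) for u in range(342,366)] if v in(184,185,186) else "")
```

```text
182 
183 
184 [(np.int64(145), np.int64(154), np.int64(165)), (np.int64(110), np.int64(152), np.int64(158)), (np.int64(62), np.int64(164), np.int64(161)), (np.int64(63), np.int64(161), np.int64(160)), (np.int64(86), np.int64(168), np.int64(168)), (np.int64(144), np.int64(183), np.int64(189)), (np.int64(162), np.int64(187), np.int64(194)), (np.int64(162), np.int64(183), np.int64(192)), (np.int64(164), np.int64(190), np.int64(199)), (np.int64(159), np.int64(189), np.int64(197)), (np.int64(104), np.int64(174), np.int64(173)), (np.int64(61), np.int64(161), np.int64(159)), (np.int64(64), np.int64(161), np.int64(160)), (np.int64(66), np.int64(161), np.int64(161)), (np.int64(61), np.int64(146), np.int64(147)), (np.int64(51), np.int64(110), np.int64(111)), (np.int64(63), np.int64(158), np.int64(156)), (np.int64(65), np.int64(158), np.int64(156)), (np.int64(63), np.int64(159), np.int64(157)), (np.int64(59), np.int64(156), np.int64(155)), (np.int64(78), np.int64(160), np.int64(161)), (np.int64(124), np.int64(147), np.int64(157)), (np.int64(144), np.int64(149), np.int64(160)), (np.int64(139), n
[... 1568 characters left out ...]
int64(60), np.int64(102), np.int64(105)), (np.int64(46), np.int64(102), np.int64(103)), (np.int64(43), np.int64(108), np.int64(106)), (np.int64(42), np.int64(107), np.int64(107)), (np.int64(39), np.int64(107), np.int64(104)), (np.int64(41), np.int64(102), np.int64(102)), (np.int64(31), np.int64(72), np.int64(72)), (np.int64(43), np.int64(111), np.int64(109)), (np.int64(46), np.int64(110), np.int64(110)), (np.int64(44), np.int64(109), np.int64(107)), (np.int64(45), np.int64(109), np.int64(108)), (np.int64(60), np.int64(108), np.int64(109)), (np.int64(115), np.int64(131), np.int64(138)), (np.int64(143), np.int64(149), np.int64(161)), (np.int64(141), np.int64(148), np.int64(157))]
187 
188 
189
```

Bubble is 9.6 mm left of the middle, so I need about 2.3 rad (131°) clockwise.

send_rows:
  rows:
    - {"x": 0.2, "y": -0.1, "z": -1.5, "roll": 0, "claw": 0}
    - {"x": 0.2, "y": -0.1, "z": -3, "roll": 0, "claw": 0}
    - {"x": 0.2, "y": -0.1, "z": -4.3, "roll": 0, "claw": 0}
    - {"x": 0.2, "y": -0.1, "z": -4.3, "roll": 0, "claw": 0}
    - {"x": 0.2, "y": -0.1, "z": -4.3, "roll": 0, "claw": 1}

```text
clock: 13.95
eef_pos: [631.7, -181.9, 146.9]
tool_rot: [-3.141, -0.0, 1.592]
force: [-0.3, 0.4, 0.5]
width: 75.7
```

send_rows:
  rows:
    - {"x": 0, "y": 0, "z": 0, "roll": 0, "claw": 1}
    - {"x": 0, "y": 0, "z": 0, "roll": 0, "claw": 1}
    - {"x": 0, "y": 0, "z": 0, "roll": 0, "claw": 1}
    - {"x": 0, "y": 0, "z": 0, "roll": 0, "claw": 1}
    - {"x": 0, "y": 0, "z": 0, "roll": 0, "claw": 1}

```text
clock: 14.37
eef_pos: [631.9, -182.0, 148.2]
tool_rot: [3.141, 0.001, 1.592]
force: [-1.7, 0.0, 6.2]
width: 38.5
```

send_rows:
  rows:
    - {"x": 0, "y": 0, "z": 0, "roll": 0, "claw": 1}
    - {"x": 0, "y": 0, "z": 0, "roll": 0, "claw": 1}

```text
clock: 14.53
eef_pos: [631.9, -182.0, 148.2]
tool_rot: [3.141, 0.001, 1.592]
force: [-2.2, 0.4, 5.5]
width: 38.4
```

Gripped at 38 mm. Turning clockwise.

send_rows:
  rows:
    - {"x": 0, "y": 0, "z": 0, "roll": -5, "claw": 1}
    - {"x": 0, "y": 0, "z": 0, "roll": -11, "claw": 1}
    - {"x": 0, "y": 0, "z": 0, "roll": -17, "claw": 1}
    - {"x": 0, "y": 0, "z": 0, "roll": -23, "claw": 1}
    - {"x": 0, "y": 0, "z": 0, "roll": -29, "claw": 1}

```text
clock: 14.95
eef_pos: [632.6, -182.3, 148.3]
tool_rot: [3.139, -0.0, 1.081]
force: [-0.2, 0.6, 3.3]
width: 38.2
```

send_rows:
  rows:
    - {"x": 0, "y": 0, "z": 0, "roll": -6, "claw": 1}
    - {"x": 0, "y": 0, "z": 0, "roll": -12, "claw": 1}
    - {"x": 0, "y": 0, "z": 0, "roll": -18, "claw": 1}
    - {"x": 0, "y": 0, "z": 0, "roll": -24, "claw": 1}
    - {"x": 0, "y": 0, "z": 0, "roll": -30, "claw": 1}

```text
clock: 15.37
eef_pos: [633.2, -182.8, 148.3]
tool_rot: [3.138, -0.002, 0.558]
force: [1.3, -1.8, 1.1]
width: 38.2
```

send_rows:
  rows:
    - {"x": 0, "y": 0, "z": 0, "roll": -6, "claw": 1}
    - {"x": 0, "y": 0, "z": 0, "roll": -12, "claw": 1}
    - {"x": 0, "y": 0, "z": 0, "roll": -18, "claw": 1}
    - {"x": 0, "y": 0, "z": 0, "roll": -24, "claw": 1}
    - {"x": 0, "y": 0, "z": 0, "roll": -30, "claw": 1}

```text
clock: 15.78
eef_pos: [633.5, -183.5, 148.3]
tool_rot: [3.139, -0.004, 0.034]
force: [2.4, -3.3, 1.2]
width: 38.3
```

send_rows:
  rows:
    - {"x": 0, "y": 0, "z": 0, "roll": -6, "claw": 1}
    - {"x": 0, "y": 0, "z": 0, "roll": -12, "claw": 1}
    - {"x": 0, "y": 0, "z": 0, "roll": -18, "claw": 1}
    - {"x": 0, "y": 0, "z": 0, "roll": -24, "claw": 1}
    - {"x": 0, "y": 0, "z": 0, "roll": -30, "claw": 1}

```text
clock: 16.2
eef_pos: [633.3, -184.4, 148.3]
tool_rot: [3.14, -0.006, -0.49]
force: [0.7, -4.1, 0.4]
width: 38.4
```

send_rows:
  rows:
    - {"x": 0, "y": 0, "z": 0, "roll": -6, "claw": 1}
    - {"x": 0, "y": 0, "z": 0, "roll": -12, "claw": 1}
    - {"x": 0, "y": 0, "z": 0, "roll": -12, "claw": 1}
    - {"x": 0, "y": 0, "z": 0, "roll": -12, "claw": 1}

```text
clock: 16.53
eef_pos: [633.1, -184.7, 148.3]
tool_rot: [3.141, -0.006, -0.694]
force: [1.2, -5.0, 2.8]
width: 38.0
```

```bash
cat > bub.py <<'E'
from h import *
def bub(cam="top"):
    im,d=ctrl.get_image(cam);f=im.astype(float)
    u=np.arange(343,364);p=f[183:186,343:364].mean(0)
    w=np.clip(p[:,0]-75,0,None)*(u>344)*(u<362);g=np.clip(p[:,1].max()-0-p[:,1]-60,0,None)
    print("blue",p[:,0].round().astype(int));print("green",p[:,1].round().astype(int))
    print("bubble u",(w*u).sum()/w.sum(),"mm right of mid (352.95):",((w*u).sum()/w.sum()-352.95)*2.56)
    return im,d
E
python3 - <<'E'
from bub import *
s=ctrl.read_state();print(s["clock"],s["qpos"],s["force"],s["torque"]);im,d=bub();cv2.imwrite("pics/top6.png",im)
E
```

```text
16.5333 [ 0.07806645  0.76061068  0.28104058  1.58556044 -0.25855778  0.82717121
 -1.80446231] [ 1.18274144 -4.96786424  2.79776188] [-1.13024172 -0.17909179 -0.07139931]
blue [ 54  61  62  61  59  62  92 137 136 133 129  96  58  49  58  63  64  60
  59  85 149]
green [117 152 150 151 151 141 107 160 159 157 154 141 144 112 138 153 153 151
 145 123 154]
bubble u 351.48170731707313 mm right of mid (352.95): -3.758829268292757
```

About 131° turned. Letting go, then going above the level in the pressing orientation to read the bubble close up.

send_rows:
  rows:
    - {"x": 0, "y": 0, "z": 0, "roll": 0, "claw": 0}
    - {"x": 0, "y": 0, "z": 0, "roll": 0, "claw": 0}
    - {"x": 0, "y": 0, "z": 0, "roll": 0, "claw": 0}
    - {"x": 0, "y": 0, "z": 0, "roll": 0, "claw": 0}
    - {"x": 0, "y": 0, "z": 0, "roll": 0, "claw": 0}

```text
clock: 17.0
eef_pos: [631.7, -181.3, 146.7]
tool_rot: [-3.141, 0.001, -0.693]
force: [-0.3, 0.7, -0.2]
width: 85.7
```

send_rows:
  rows:
    - {"x": 0, "y": 0, "z": 3, "roll": 0, "claw": 0}
    - {"x": 0, "y": 0, "z": 6, "roll": 0, "claw": 0}
    - {"x": 0, "y": 1, "z": 10, "roll": 7, "claw": 0}
    - {"x": 0, "y": 5, "z": 10, "roll": 14, "claw": 0}
    - {"x": 0, "y": 9, "z": 10, "roll": 21, "claw": 0}

```text
clock: 17.42
eef_pos: [633.1, -94.1, 250.1]
tool_rot: [3.141, -0.007, -0.327]
force: [-0.2, 1.5, -1.1]
width: 85.4
```

send_rows:
  rows:
    - {"x": 0, "y": 4, "z": 0, "roll": 7, "claw": 0}
    - {"x": 0, "y": 7.2, "z": 0, "roll": 14, "claw": 0}
    - {"x": 0, "y": 7.2, "z": 0, "roll": 20.5, "claw": 0}
    - {"x": 0, "y": 7.2, "z": 0, "roll": 20.5, "claw": 0}
    - {"x": 0, "y": 7.2, "z": 0, "roll": 20.5, "claw": 0}

```text
clock: 17.83
eef_pos: [631.6, -20.2, 246.9]
tool_rot: [3.141, 0.0, 0.028]
force: [-0.7, 0.3, -0.3]
width: 85.7
```

Run:
```python
from bub import *
s=ctrl.read_state();print(s["clock"],s["eef_pos"],s["tool_rot"],s["qpos"],s["width"])
im,d=ctrl.get_image("wrist");cv2.imwrite("pics/w6.png",im)
for r in ctrl.place_of("wrist","bubble_mid")+ctrl.place_of("wrist","level"): print(r["confidence"],r["uv"],world("wrist",r["uv"],d))
P=cloud("wrist",d);m=(d>0)&(P[...,2]>148)&(P[...,2]<162)&(abs(P[...,0]-630)<30)&(abs(P[...,1]+18)<100)
print(cv2.minAreaRect(P[m][:,:2].astype(np.float32)))
```

```text
17.8333 [631.61453157 -20.20606736 246.86124941] [3.14114436e+00 1.05623469e-04 2.78006718e-02] [-0.08509193  0.59948111  0.1199664   1.56791742 -0.08089676  0.97915418
 -1.48369675] 85.73323796999917
0.55 [315.0, 254.1] [631.05674764 -19.7606994  153.99607045]
0.98 [320.1, 237.9] [636.33533915 -22.44525296 139.75198477]
((629.6880493164062, -20.998779296875), (24.957988739013672, 182.99853515625), 1.2033653259277344)
```

View pics/w6.png

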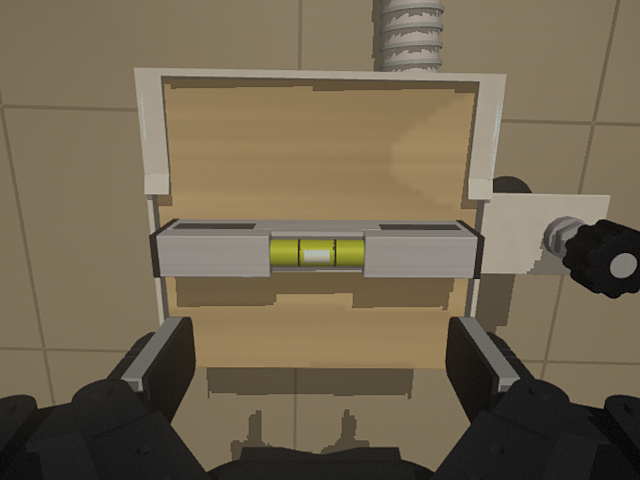

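The wrist view shows the bubble at 303–331 between lines at 299 and 335, so it is centred with the hand off. Now pressing with the open fingers straddling the vial, one on each side.

send_rows:
  rows:
    - {"x": -0.15, "y": -0.05, "z": -3, "roll": -0.2, "claw": 0}
    - {"x": -0.15, "y": -0.05, "z": -6, "roll": -0.2, "claw": 0}
    - {"x": -0.15, "y": -0.05, "z": -8, "roll": -0.2, "claw": 0}
    - {"x": -0.15, "y": -0.05, "z": -8.5, "roll": -0.2, "claw": 0}
    - {"x": -0.15, "y": -0.05, "z": -8.5, "roll": -0.2, "claw": 0}

```text
clock: 18.4
eef_pos: [629.2, -21.4, 160.3]
tool_rot: [3.141, 0.003, 0.024]
force: [0.7, -0.1, -0.1]
width: 85.5
```

send_rows:
  rows:
    - {"x": 0, "y": 0, "z": -0.2, "roll": 0, "claw": 0}
    - {"x": 0, "y": 0, "z": -0.3, "roll": 0, "claw": 0}
    - {"x": 0, "y": 0, "z": -0.4, "roll": 0, "claw": 0}
    - {"x": 0, "y": 0, "z": -0.4, "roll": 0, "claw": 0}

```text
clock: 18.73
eef_pos: [630.8, -20.5, 158.8]
tool_rot: [3.142, -0.002, 0.026]
force: [0.3, 0.0, 0.3]
width: 85.5
```

send_rows:
  rows:
    - {"x": 0, "y": 0, "z": -0.1, "roll": 0, "claw": 0}
    - {"x": 0, "y": 0, "z": -0.2, "roll": 0, "claw": 0}
    - {"x": 0, "y": 0, "z": -0.3, "roll": 0, "claw": 0}
    - {"x": 0, "y": 0, "z": -0.3, "roll": 0, "claw": 0}

```text
clock: 19.07
eef_pos: [630.1, -20.4, 154.7]
tool_rot: [3.142, 0.0, 0.027]
force: [-0.4, 0.9, 1.1]
width: 85.5
```

send_rows:
  rows:
    - {"x": 0, "y": 0, "z": -0.1, "roll": 0, "claw": 0}
    - {"x": 0, "y": 0, "z": -0.2, "roll": 0, "claw": 0}
    - {"x": 0, "y": 0, "z": -0.2, "roll": 0, "claw": 0}

```text
clock: 19.32
eef_pos: [630.4, -20.5, 152.9]
tool_rot: [3.142, -0.0, 0.027]
force: [-0.2, 0.5, 1.3]
width: 85.1
```

send_rows:
  rows:
    - {"x": 0, "y": 0, "z": -0.1, "roll": 0, "claw": 0}
    - {"x": 0, "y": 0, "z": -0.2, "roll": 0, "claw": 0}
    - {"x": 0, "y": 0, "z": -0.3, "roll": 0, "claw": 0}
    - {"x": 0, "y": 0, "z": -0.3, "roll": 0, "claw": 0}

```text
clock: 19.65
eef_pos: [630.6, -20.4, 152.8]
tool_rot: [-3.141, -0.002, 0.027]
force: [-6.6, 0.5, 17.7]
width: 85.4
```

send_rows:
  rows:
    - {"x": 0, "y": 0, "z": 0.08, "roll": 0, "claw": 0}
    - {"x": 0, "y": 0, "z": 0.15, "roll": 0, "claw": 0}
    - {"x": 0, "y": 0, "z": 0.15, "roll": 0, "claw": 0}
    - {"x": 0, "y": 0, "z": 0.15, "roll": 0, "claw": 0}
    - {"x": 0, "y": 0, "z": 0.15, "roll": 0, "claw": 0}

```text
clock: 20.07
eef_pos: [630.5, -20.4, 152.9]
tool_rot: [-3.141, -0.001, 0.027]
force: [-2.5, 0.2, 10.2]
width: 85.1
```

send_rows:
  rows:
    - {"x": 0, "y": 0, "z": 0, "roll": 0, "claw": 0}
    - {"x": 0, "y": 0, "z": 0, "roll": 0, "claw": 0}
    - {"x": 0, "y": 0, "z": 0, "roll": 0, "claw": 0}
    - {"x": 0, "y": 0, "z": 0, "roll": 0, "claw": 0}
    - {"x": 0, "y": 0, "z": 0, "roll": 0, "claw": 0}

```text
clock: 20.48
eef_pos: [630.5, -20.4, 152.9]
tool_rot: [-3.141, -0.001, 0.027]
force: [-2.8, 0.7, 10.7]
width: 85.8
```

Run:
```python
from bub import *
s=ctrl.read_state();print(s["clock"],s["eef_pos"],s["force"],s["torque"],s["width"])
im,d=ctrl.get_image("wrist");b,_=ctrl.get_image("top");c,_=ctrl.get_image("side")
b=cv2.resize(b[150:230,300:430],(325,200));c=cv2.resize(c[150:230,250:380],(325,200))
cv2.imwrite("pics/w7.png",np.vstack([im[100:],np.pad(np.hstack([b,c])[:,:640],((0,0),(0,0),(0,0)))]))
```

```text
20.4833 [630.46794032 -20.4039821  152.88627499] [-2.78664155  0.74123844 10.67950209] [0.09480626 0.6532015  0.00510869] 85.76981482110351
```

View pics/w7.png

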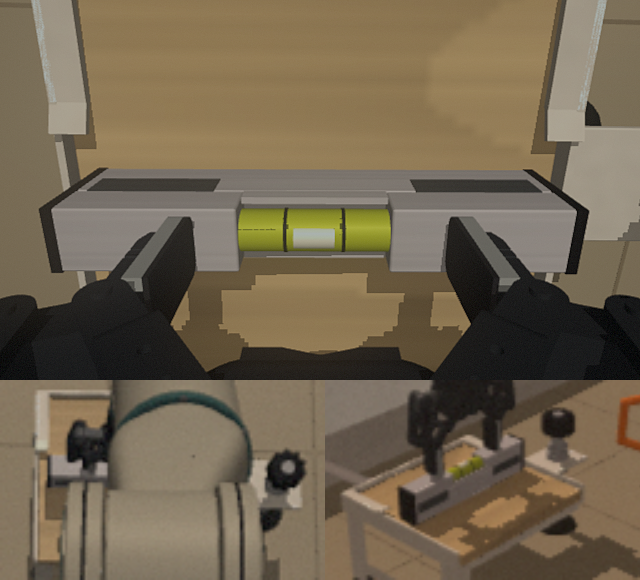

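With 10.7 N on the level, the bubble is at 293–336 between lines at 285 and 344, so it is centred. Handing in.

```bash
python3 -c "
from h import *
print(ctrl.finish_job());s=ctrl.read_state();print(s['clock'],s['force'])"
```

```text
the job is handed in; nothing more can be done
None
the job is handed in; nothing more can be done
```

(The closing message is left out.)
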